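# Release the kiln lid lock with the release pin

### The arm

A 7-joint arm with a two-finger parallel gripper is mounted at the origin on the work surface. World frame = base frame: x ahead of the robot, y to its left, z up, the work surface at z = 0. Lengths are in m, angles in rad, forces in N, time in s.
With the tool pointing down it reaches from about 0.375 to 0.925 m from the base axis. Payload 3.1 kg.
Tool frame: the origin (TCP) lies between the finger pads; the fingertips stand 19 mm ahead of it and the grasp point (between the pads) is the TCP; z points along the fingers, y is the direction in which the jaws open and shut (so a half turn about z gives the same grasp; the last joint's range is limited). The gripper opens to 85 mm and grips with 20 to 120 N. Pads are 22 mm wide; open, the fingers measure 114 mm over their backs; the gripper's body (76 mm by 85 mm) begins 54 mm behind the grasp point. The pads swing forward as they close: fully open they stand 13 mm farther back than shut.
Start: joints at [1.106, 0.383, 0.044, 1.598, -0.018, 1.161, -0.05], TCP at [0.233, -0.607, 0.25] pointing down, gripper open.
Joint ranges: [-2.61, 2.61], [-0.41, 2.15], [-1.48, 1.57], [0, 2.5], [-1.57, 4.71], [0.05, 1.97], [-2.85, 2.85]. Speed limits (rad/s): [2.79, 2.79, 3.14, 3.14, 3.14, 3.14, 3.14].

### API

Orientations are given as a unit quaternion [x, y, z, w].
In Python, from bench import move_ptp, movel, move_j, move_gripper, pause, inverse_kinematics, read_camera, camera_params, MotionError, sign_off, look_for, tip_of, read_time_s, read_qpos, read_joint_vel, read_effort, read_eef_pos, read_tcp_rot, read_ft_force, read_ft_torque, read_finger_gap gives the robot as it stands. Calls block until the motion is done:
- move_ptp(position, orientation): joint-space move of the TCP to a pose.
- movel(position, orientation=None, speed=0.15): straight line of the TCP; orientation=None keeps the orientation; speed is the mean speed in m/s.
- move_j(angles): joint-space move.
- move_gripper(opening, effort=None): finger opening in m; effort is the grip in N (None keeps the last); returns when the fingers have stopped.
- pause(seconds).
- inverse_kinematics(position, orientation): joint angles nearest the present ones, or None.
- read_camera(name): name is "side" or "top"; returns the picture (384x512x3 uint8, red, green, blue); there is no depth.
- camera_params(name): a dict with "K" (3x3 intrinsics, pixels), "dist_coeffs" ([k1, k2, p1, p2, k3] as OpenCV has them; the pictures are not rectified), "camera_from_world" (4x4, takes a point from world to camera coordinates). Camera axes: x right, y down, z forward; pixel columns grow to the right and rows downward; lengths in m; the calibration is good to about 2 mm. A picture is of the moment at which its call begins. camera_params takes no time and is no camera call.
A pose or a line that the arm cannot do raises MotionError and nothing moves.
- sign_off(): hands the job in, once; it reports no verdict.
Trained networks look in the newest picture that a camera, given by its name, has taken for a name from the list of things; names that differ only in an ending like _2 or _b are one class to them, and where a whole thing is asked for, a point or a joint stands for the part that bears it (a point fixed in the world has none). Each returns a list of dicts, best first, with "confidence" (0 to 1); they miss things now and then, are a little off and sometimes report something else, mostly with a low value. They report only what shows in the picture. A call takes as long as a camera call. They do not tell look-alikes from the thing itself.
- look_for(camera, name): "at" ([column, row] in pixels, amid what is visible of it).
- tip_of(camera, name): "at" ([column, row] in pixels: a listed point, or the origin of a listed thing).
Readings, each from a call of its own:
- read_time_s(): time.
- read_qpos(): joint angles.
- read_joint_vel(): joint speeds.
- read_effort(): joint torques, N m.
- read_eef_pos(): TCP position.
- read_tcp_rot(): TCP orientation.
- read_ft_force(): force on the tool from outside, world axes, zero at the start.
- read_ft_torque(): the same for the moment, N m.
- read_finger_gap(): finger opening in m.
Only numpy, scipy, OpenCV 4.12 (cv2) and the standard library are available. Lean on these libraries where they do the work, as an engineer would, in place of code of your own. Each camera call takes 0.05 s, during which the arm holds its last target. There are 200 camera calls.

### The job

The small bench kiln is cold and its power is off, so its lid lock must be released by hand. Take the orange-handled release pin off the tool rail, push it straight down the yellow-ringed release hole until the hidden latch trips and the lid springs ajar, then hang the pin back by its loop on the bar of the tool rail. Leave the lid ajar as it springs up, and leave the other things on the bench where they are.

Things in the scene. Friction and masses are not known exactly. Their poses are not given: they have to be found in the camera images.
- release_pin: Release pin: steel rod 10 mm thick, 130 mm long, with an orange D handle on top; 0.14 kg. Origin at the rod's tip, z up the rod, x along the handle's width, y through its loop. The handle is a rectangular loop 52 mm wide (x), 20 mm deep (y), at z = 130 to 180 mm, of 8 mm bars; opening 36 mm wide, 34 mm high. It starts hanging upright on the rail's bar. Grip it across the 52 mm width.
- pin_loop (a point): Centre of the opening in the pin's handle, 155 mm from the tip; axes as the pin. When the pin hangs, this point lies 11 mm below the bar's axis and the pin's y axis lies along the bar.
- tool_rail: Tool rail (fixed): a level steel bar 12 mm thick, axis 220 mm above the bench, held at one end by a 22 mm upright (top 235 mm high, foot 90 x 110 mm). Origin on the bench below the bar's middle. x runs along the bar, from its free end (an 18 mm black ball at x = -75 mm, tip at -84 mm) to the upright's face (x = +69 mm).
- rail_bar (a point): Middle of the rail's bar, on its axis; axes as the tool rail. The pin's loop comes off and goes on over the ball at the free end.
- kiln: Bench kiln (fixed), steel case 280 (x) x 300 (y) x 165 mm high, flat lid 43 mm thick on it, hinged at the back (+x); control box on its -y side. Origin: centre of the underside; the front faces -x. On the front stands the lid lock: aluminium case 50 mm deep, 82 mm wide, top 165 mm high. A bracket on the lid puts a tongue into it; beside that a yellow collar rings the release hole.
- release_hole (a point): Centre of the release hole's mouth (top of the yellow collar, 168 mm above the bench, 25 mm ahead of the lid's front edge); axes as the kiln. Upright hole 20 mm wide, free below the 8 mm rim. The latch's pad lies 35 mm below the mouth; pressed down it springs (4 N, rising to 10 N), trips after about 5 mm and stops hard after 10 mm.
- latch (a joint): Angle of the hidden latch in the lock (rad): 0 at rest, grows as the pad is pressed, lets the lid go at about 0.14, stop at 0.30; springs back to 0.
- lid (a joint): Angle of the lid (rad): 0 shut, grows as it opens. When the latch trips, springs raise it by themselves to about 0.26 within 1.5 s (front edge up 70 mm and a little back); it stays there.
- lid_front (a point): Middle of the lid's front edge, on its top face; axes as the lid. A wooden bar handle stands 35 mm ahead of the front, on the -y half.
- paddle: Bystander: dark wooden hot-shop paddle, 255 x 90 x 14 mm, lying flat. Origin: in its underside.
- jacks: Bystander: steel jacks (large spring tongs), 240 mm long, lying flat. Origin: in its underside.
- shears: Bystander: steel shears, 215 mm long, lying flat. Origin: in its underside.
- block: Bystander: wooden forming block: a cup 92 mm across and 48 mm high with a 125 mm handle. Origin: in its underside.
- amber_bowl: Bystander: amber glass bowl, 130 mm across, 55 mm high. Origin: in its underside.
- paperweight: Bystander: green glass paperweight, 68 mm across, 47 mm high. Origin: in its underside.
- water_bottle: Bystander: white bottle with a blue cap, 68 mm across, 170 mm high. Origin: in its underside.
Not all that is in view belongs to the job. Of the things that look like the release_pin, the smaller one is meant.

How it is judged:
By the outcome, as a careful person would: the job done as asked, in the order asked, and still so for the second after the job is handed in, with the robot touching nothing.
It also fails if it takes over 67 s, if anything falls off the work surface, if the arm or the gripper's body presses on something with over 40 N, if the wrist force passes 120 N, or if a joint passes its speed limit or range.

## Working session

There is one attempt and no reset: what is moved stays moved. The work goes in short steps, each a Python script; the robot and the scene stay as the last script left them, time stands still between calls to the robot, and variables do not carry over. Pictures are saved under pics/ and viewed, about 8 in all and at most 12, crops included, and the job is handed in when it is done.

```bash
mkdir -p pics; ls
python3 - <<'E'
from bench import *
import cv2
for c in ("side","top"):
    im=read_camera(c); cv2.imwrite(f"pics/{c}0.png",im[:,:,::-1])
    p=camera_params(c); print(c,p["K"],p["dist_coeffs"],p["camera_from_world"])
    for n in ("release_pin","pin_loop","tool_rail","rail_bar","release_hole","kiln","lid_front"):
        print(n,"tip",[(d["at"],d["confidence"]) for d in tip_of(c,n)][:4],"look",[(d["at"],d["confidence"]) for d in look_for(c,n)][:4] if n in("release_pin","tool_rail","kiln") else "")
print(read_time_s(),read_tcp_rot())
E
```

```text
pics
side [[488.23241857   0.         256.1277541 ]
 [  0.         488.23241857 196.52206111]
 [  0.           0.           1.        ]] [0.00978664 0.         0.         0.         0.        ] [[ 0.83515662 -0.54990631  0.01079177 -0.53376393]
 [-0.26872951 -0.42508876 -0.86434021  0.24010063]
 [ 0.4798936   0.71895938 -0.50279174  1.39401421]
 [ 0.          0.          0.          1.        ]]
release_pin tip [([276.6, 240.3], 0.58)] look [([280.1, 203.1], 0.82)]
pin_loop tip [([210.6, 245.4], 0.7), ([280.9, 197.8], 0.64)] look 
tool_rail tip [([280.6, 255.7], 0.8)] look []
rail_bar tip [([278.2, 196.0], 0.8)] look 
release_hole tip [([208.0, 170.9], 0.7)] look 
kiln tip [([214.2, 188.9], 0.56), ([282.4, 198.0], 0.56)] look [([188.2, 174.4], 0.76), ([306.5, 310.4], 0.25)]
lid_front tip [] look 
top [[432.83954482   0.         258.14964949]
 [  0.         432.83954482 190.11520718]
 [  0.           0.           1.        ]] [0.05518202 0.         0.         0.         0.        ] [[-0.02710747 -0.99933574 -0.02435717 -0.0609452 ]
 [-0.98770623  0.03052873 -0.15331143  0.59986307]
 [ 0.15395318  0.01990184 -0.98787769  1.37645528]
 [ 0.          0.          0.          1.        ]]
release_pin tip [([301.8, 200.2], 0.51)] look [([260.5, 180.5], 0.78), ([307.9, 194.1], 0.51)]
pin_loop tip [([258.6, 178.8], 0.77), ([308.2, 192.4], 0.55)] look 
tool_rail tip [([302.0, 198.4], 0.75), ([367.5, 169.8], 0.29)] look [([308.0, 179.6], 0.68), ([223.6, 133.6], 0.47), ([306.8, 193.4], 0.21)]
rail_bar tip [([310.0, 192.6], 0.6)] look 
release_hole tip [([203.4, 217.3], 0.8)] look 
kiln tip [([253.9, 244.6], 0.47)] look [([154.6, 181.5], 0.78), ([309.0, 193.0], 0.19)]
lid_front tip [([197.8, 180.7], 0.72)] look 
1.1 [ 9.83222689e-01  1.82409272e-01 -8.16064634e-07  1.93768056e-05]
```

View pics/side0.png

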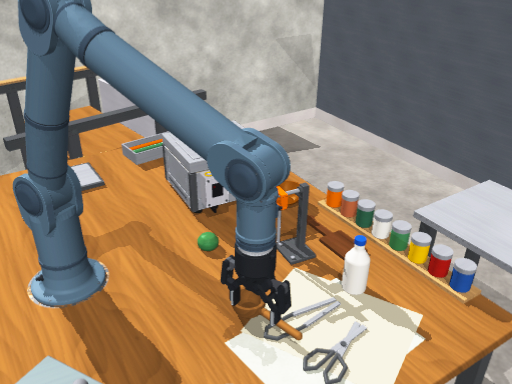

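View pics/top0.png

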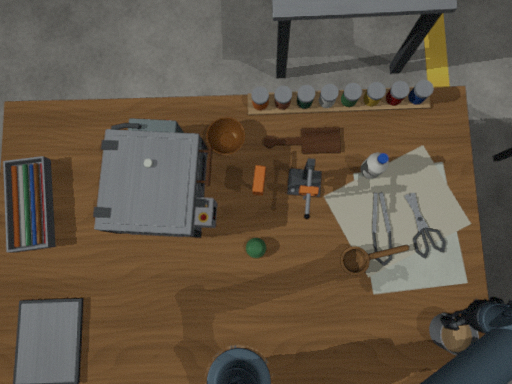

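The top view shows the rail's bar from the upright (308,165) to the ball (307,215), with the small pin at (309,190). The larger orange look-alike is at (260,180), the lock collar at (204,215). The arm hides the lock in the side view, so I'll move it aside.

```bash
cat > h.py <<'E'
from bench import *
import cv2, numpy as np
from scipy.spatial.transform import Rotation as R
def P(c):
    p=camera_params(c); return np.array(p["K"]),np.array(p["dist_coeffs"]),np.array(p["camera_from_world"])
def proj(c,X):
    K,d,T=P(c); return cv2.projectPoints(np.atleast_2d(X).astype(float),cv2.Rodrigues(T[:3,:3])[0],T[:3,3],K,d)[0][:,0]
def ray(c,uv):
    K,d,T=P(c); n=cv2.undistortPoints(np.array([[uv]],float),K,d)[0,0]
    r=T[:3,:3].T@np.r_[n,1]; return -T[:3,:3].T@T[:3,3], r/np.linalg.norm(r)
def at_z(c,uv,z):
    o,r=ray(c,uv); return o+r*(z-o[2])/r[2]
def tri(a,b):   # side uv, top uv
    o1,r1=ray("side",a);o2,r2=ray("top",b)
    s=np.linalg.lstsq(np.c_[r1,-r2],o2-o1,rcond=None)[0]
    p,q=o1+s[0]*r1,o2+s[1]*r2; return (p+q)/2,np.linalg.norm(p-q)
def crop(c,name,x0,x1,y0,y1,k):
    im=read_camera(c)[y0:y1,x0:x1,::-1]; cv2.imwrite(name,cv2.resize(im,None,fx=k,fy=k,interpolation=cv2.INTER_CUBIC))
E
python3 - <<'E'
from h import *
p=read_eef_pos(); movel([p[0],p[1],.42],speed=.25)
q=list(read_qpos()); q[0]=2.1; move_j(q)
crop("side","pics/s1.png",130,340,110,290,3.3)
crop("top","pics/t1.png",180,340,140,260,5)
for c in ("side","top"):
    read_camera(c)
    for n in ("release_pin","pin_loop","tool_rail","rail_bar","release_hole","lid_front"):
        print(c,n,[(d["at"],d["confidence"]) for d in tip_of(c,n)][:3])
print(read_time_s())
E
```

```text
side release_pin [([253.4, 231.5], 0.72), ([276.6, 242.7], 0.71)]
side pin_loop [([282.8, 197.9], 0.89), ([238.7, 272.5], 0.83), ([208.1, 174.4], 0.4)]
side tool_rail [([278.4, 255.9], 0.97)]
side rail_bar [([278.4, 195.6], 0.87)]
side release_hole [([208.3, 171.7], 0.6)]
side lid_front [([233.2, 156.1], 0.87)]
top release_pin [([259.8, 203.4], 0.61), ([300.1, 199.6], 0.5), ([300.8, 138.2], 0.34)]
top pin_loop [([311.0, 245.3], 0.78), ([307.1, 189.6], 0.61)]
top tool_rail [([304.0, 198.8], 0.69), ([301.0, 199.3], 0.22)]
top rail_bar [([308.0, 192.6], 0.8)]
top release_hole [([202.4, 216.4], 0.84), ([370.2, 171.5], 0.5)]
top lid_front [([196.0, 183.2], 0.83), ([203.1, 216.1], 0.62)]
4.95
```

View pics/s1.png

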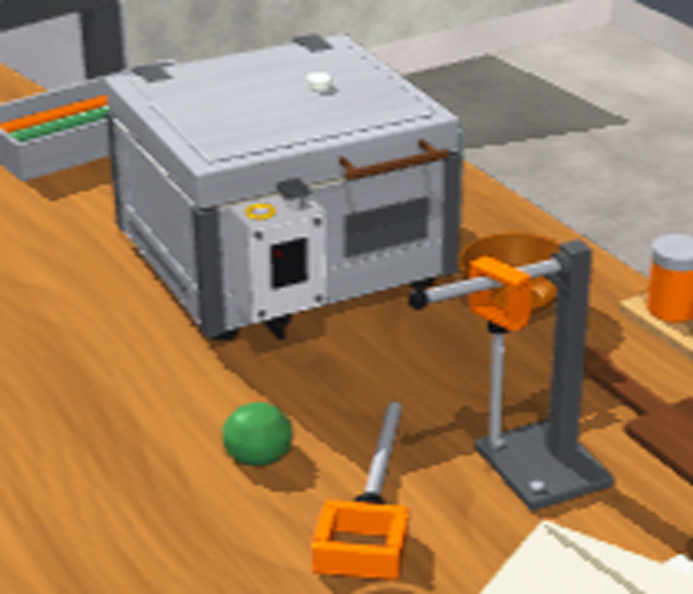

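View pics/t1.png

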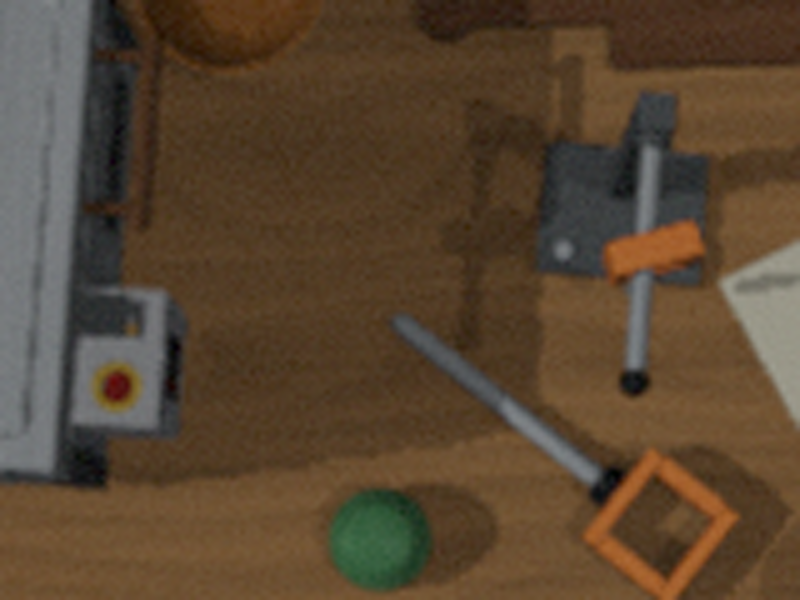

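A surprise: the larger look-alike was upright in the first top view at (260,180). It now lies on the bench, tip at about (259,203) and handle at (311,245). The arm was far from it, so it toppled on its own. The small pin still hangs on the bar (handle top in view at ~(311,190)); collar at (203,217).

Run:
```python
from h import *
np.set_printoptions(precision=4,suppress=True)
f=lambda u,v:(180+(u+.5)/5-.5,140+(v+.5)/5-.5)
g=lambda u,v:(130+(u+.5)/3.3-.5,110+(v+.5)/3.3-.5)
ball=at_z("top",f(633,382),.22); upr=at_z("top",f(651,147),.22)
print("ball",ball,"upr",upr,np.linalg.norm(ball-upr),"yaw(+x dir)",np.degrees(np.arctan2(*(upr-ball)[[1,0]])))
print("ball tri",tri(g(417,298),f(633,382)))
print("handle top",at_z("top",f(655,250),.234), at_z("top",f(607,263),.234),at_z("top",f(703,240),.234))
print("rail_bar tri",tri((278.4,195.6),(308,192.6)),"loop",tri((282.8,197.9),(307.1,189.6)))
print("hole tri net",tri((208.3,171.7),(202.4,216.4)),tri((208.3,171.7),(203.4,217.3)))
print("hole tri eye",tri(g(260,211),f(117,385)),"at z",at_z("top",f(117,385),.168),at_z("side",g(260,211),.168))
print("lid front",tri((233.2,156.1),(196,183.2)))
print("top cam",ray("top",(0,0))[0])
print("tip", at_z("side",g(497,443),.05))
for yaw in (0,):
  for p in ([.62,-.12,.25],[.5,.17,.3]):
    for a in(0,90,-90):
      print(p,a,inverse_kinematics(p,(R.from_euler('z',a,degrees=True)*R.from_euler('x',180,degrees=True)).as_quat()))
```

```text
ball [ 0.4921 -0.2163  0.22  ] upr [ 0.6277 -0.2326  0.22  ] 0.13665607548489933 yaw(+x dir) -6.87579414228181
ball tri (array([ 0.4926, -0.2166,  0.22  ]), np.float64(0.001199692587000515))
handle top [ 0.5654 -0.2308  0.234 ] [ 0.5587 -0.2034  0.234 ] [ 0.5702 -0.2581  0.234 ]
rail_bar tri (array([ 0.5613, -0.2258,  0.217 ]), np.float64(0.004102777277122311)) loop (array([ 0.5741, -0.226 ,  0.205 ]), np.float64(0.009127855542032822))
hole tri net (array([0.5045, 0.0864, 0.1732]), np.float64(0.0005555162282543749)) (array([0.502 , 0.0829, 0.1754]), np.float64(0.0016879028201296044))
hole tri eye (array([0.5044, 0.0856, 0.1665]), np.float64(0.00038404439418875867)) at z [0.5041 0.0855 0.168 ] [0.5033 0.083  0.168 ]
lid front (array([0.6037, 0.0988, 0.1995]), np.float64(0.008175429712616046))
top cam [ 0.3789 -0.1066  1.4503]
tip [ 0.5713 -0.2345  0.05  ]
[0.62, -0.12, 0.25] 0 [ 0.5995  0.4167 -0.6064  1.6192  0.2516  1.1849 -1.6331]
[0.62, -0.12, 0.25] 90 [ 0.7999  0.501  -0.8947  1.6099  0.4088  1.2296 -0.174 ]
[0.62, -0.12, 0.25] -90 [-0.5719  0.484   0.9283  1.6775 -0.4129  1.1902 -2.6832]
[0.5, 0.17, 0.3] 0 [ 0.1534  0.1558 -0.6096  1.8066  0.0951  1.2084 -2.0552]
[0.5, 0.17, 0.3] 90 [ 0.6524  0.3213 -1.2325  1.7898  0.3186  1.2572 -0.6647]
[0.5, 0.17, 0.3] -90 [ 0.6524  0.3213 -1.2325  1.7898  0.3186  1.2572  2.4769]
```

```bash
cat >> h.py <<'E'
def q(a): return (R.from_euler('z',a,degrees=True)*R.from_euler('x',180,degrees=True)).as_quat()
BAR=np.array([.5668,-.2254,.22]); BY=-6.9
BX=np.array([np.cos(np.radians(BY)),np.sin(np.radians(BY)),0])
HOLE=np.array([.504,.085,.168])
E
python3 - <<'E'
from h import *
np.set_printoptions(precision=4,suppress=True)
for p,a in ((BAR-.115*BX,-6.9),(HOLE+[0,0,.12],45),(HOLE+[0,0,.25],45)): print(inverse_kinematics(p,q(a)))
move_ptp([.565,-.230,.34],q(12))
print(read_ft_force())
movel([.565,-.230,.217],speed=.12)
print(read_ft_force())
move_gripper(.03,effort=50)
print(read_finger_gap(),read_eef_pos(),read_ft_force(),read_time_s())
crop("side","pics/s2.png",230,330,140,260,5)
crop("top","pics/t2.png",250,370,140,240,5)
a=cv2.imread("pics/s2.png");b=cv2.imread("pics/t2.png")
h=500;cv2.imwrite("pics/c2.png",np.hstack([cv2.resize(a,(h*100//120,h)),b[:,100:480]]))
E
```

```text
[ 1.4787  0.4261 -1.3188  1.9408  0.4581  1.1315 -1.7145]
[ 0.8426  0.2802 -1.2332  1.8417  0.2818  1.2181 -1.263 ]
[ 0.9397  0.1495 -1.2814  1.6498  0.1443  1.4501 -1.1415]
[ 0.4483 -0.1283 -0.4506]
[ 0.339   0.0155 -0.4292]
0.05302532517068065 [ 0.5659 -0.2308  0.2184] [-0.3595 -0.7946  6.1258] 10.0
```

View pics/c2.png

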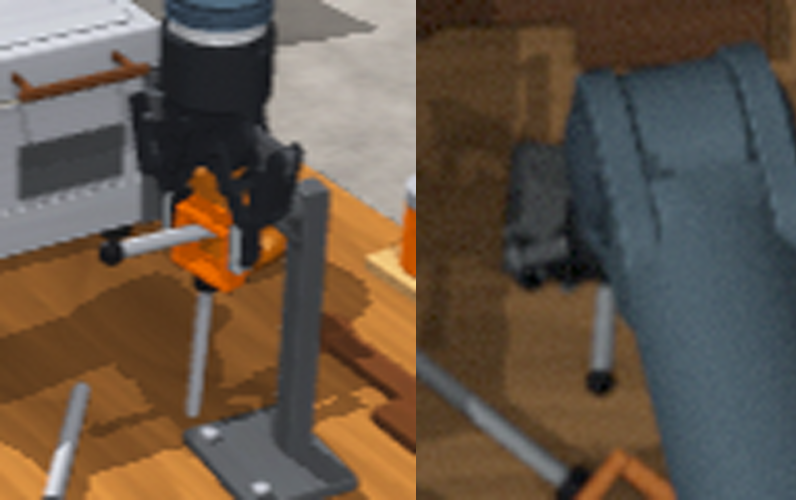

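Gap is 53 mm: the handle is held between the pads, still on the bar. I'll raise it to centre the loop, align with the bar, and slide it off, watching forces.

Run:
```python
from h import *
np.set_printoptions(precision=4,suppress=True)
p=np.array(read_eef_pos()); movel(p+[0,0,.010],speed=.05); print(read_ft_force())
s=(p-BAR)@BX; z=p[2]+.010
c=BAR+s*BX; c[2]=z
movel(c,q(BY),speed=.03); print(s,read_ft_force())
crop("side","pics/s3.png",230,330,140,260,5)
e=BAR-.10*BX
for t in (-.03,-.06,-.12):
    w=BAR+t*BX; w[2]=z; movel(w,speed=.08); print(t,read_ft_force(),read_finger_gap())
print(read_eef_pos(),read_time_s())
crop("side","pics/s4.png",210,310,140,260,5)
for c in("side",): print([(d["at"],d["confidence"]) for d in tip_of(c,"release_pin")],[(d["at"],d["confidence"]) for d in tip_of(c,"pin_loop")])
p=np.array(read_eef_pos()); print(proj("side",[p-[0,0,.007],p-[0,0,.032],p-[0,0,.162]]))
a=cv2.imread("pics/s3.png");b=cv2.imread("pics/s4.png");cv2.imwrite("pics/c3.png",cv2.resize(np.hstack([a,b]),(800,480)))
```

```text
[ 0.4016  0.3857 -2.1999]
-0.0002233070920888104 [ 0.0594 -1.549  -2.3577]
-0.03 [ 1.0694  0.4279 -1.05  ] 0.053164757341869796
-0.06 [ 0.0399  0.9688 -0.9362] 0.053263279986176706
-0.12 [-0.0349  0.229  -2.1468] 0.052670765001403476
[ 0.4482 -0.2111  0.2287] 12.9667
[([251.8, 231.4], 0.88), ([242.9, 244.7], 0.65)] [([246.3, 205.1], 0.72), ([238.8, 273.7], 0.6)]
[[241.2387 202.962 ]
 [241.2794 210.6674]
 [241.4785 248.5482]]
```

View pics/c3.png

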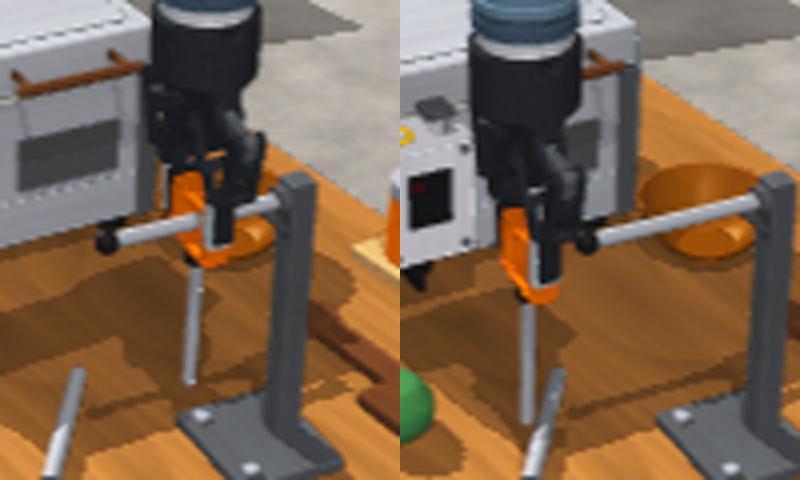

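The pin is off the bar and hangs vertical in the hand (rod column ~242 top to bottom, tip row ~246). Now over to the hole.

Run:
```python
from h import *
np.set_printoptions(precision=4,suppress=True)
p=np.array(read_eef_pos()); movel([p[0],p[1],.37],speed=.2)
move_ptp([HOLE[0],HOLE[1],.37],q(45)); movel([HOLE[0],HOLE[1],.345],speed=.08)
print(read_eef_pos(),read_ft_force(),read_time_s())
p=np.array(read_eef_pos())
for L in(.153,.162): print(proj("side",[p-[0,0,L],p-[0,0,L-.1],HOLE]),proj("top",[p-[0,0,L],HOLE]))
print(tip_of("side","release_pin"))
crop("side","pics/s5.png",170,250,110,190,6)
crop("top","pics/t5.png",175,231,180,260,6)
a=cv2.imread("pics/s5.png");b=cv2.imread("pics/t5.png");cv2.imwrite("pics/c5.png",np.hstack([a,b[:,:319]]))
```

```text
[0.5036 0.0845 0.3442] [-0.4348 -0.0259 -0.5416] 15.5917
[[208.0445 167.1183]
 [206.8196 138.9296]
 [208.3521 173.3023]] [[202.1645 216.0234]
 [203.1721 216.6217]]
[[208.1508 169.5683]
 [206.9332 141.5416]
 [208.3521 173.3023]] [[202.6298 216.3112]
 [203.1721 216.6217]]
[{'at': [251.8, 231.4], 'confidence': 0.88}, {'at': [242.9, 244.7], 'confidence': 0.65}]
```

View pics/c5.png

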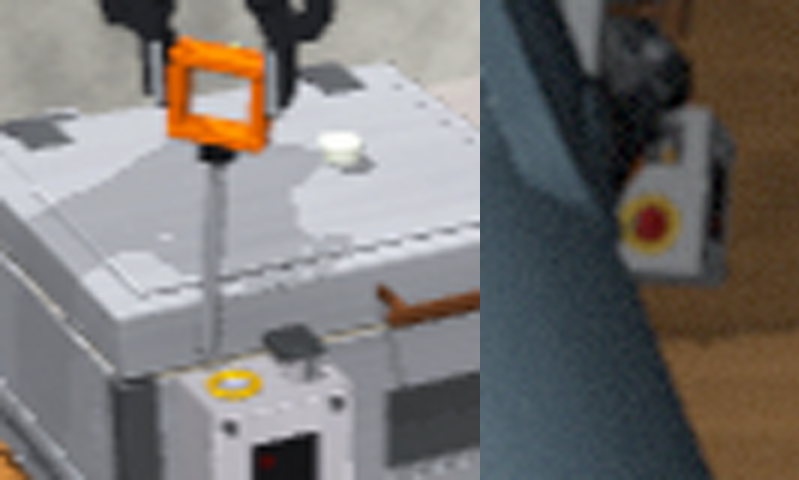

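The side view shows the rod's tip at (204.4,168.6), but the collar is at (208.6,173.5) and a true vertical pin would have its tip at column ~208. So the pin is tilted about 4° in the hand. I'll measure the other component by turning the yaw at the same spot.

Run:
```python
from h import *
np.set_printoptions(precision=4,suppress=True)
X=[HOLE[0],HOLE[1],.36]
print(R.from_quat(read_tcp_rot()).as_matrix()[:,2])
ims=[]
for a in (-40,0,45):
    if a==-40: movel(X,speed=.08)
    move_ptp(X,q(a)); pause(.2)
    p=np.array(read_eef_pos()); im=read_camera("side")[:,:,::-1]
    print(a,p,R.from_quat(read_tcp_rot()).as_matrix()[:,2],read_finger_gap()); print(proj("side",[p-[0,0,.007],p-[0,0,.04],p-[0,0,.162]]).round(1).tolist())
    ims.append(cv2.resize(im[105:180,185:229],None,fx=6,fy=6,interpolation=cv2.INTER_CUBIC))
cv2.imwrite("pics/c6.png",np.hstack(ims)); print(read_time_s())
```

```text
[ 0.0008  0.0002 -1.    ]
-40 [0.504  0.0849 0.3599] [-0.0001  0.     -1.    ] 0.05286578080039393
[[206.1, 120.5], [206.5, 130.4], [208.0, 165.2]]
0 [0.504 0.085 0.36 ] [ 0.0001 -0.0001 -1.    ] 0.05251047781774764
[[206.1, 120.5], [206.5, 130.4], [208.0, 165.2]]
45 [0.504  0.0851 0.36  ] [ 0.0001 -0.0001 -1.    ] 0.052882129512151065
[[206.0, 120.5], [206.5, 130.4], [208.0, 165.1]]
19.5667
```

View pics/c6.png

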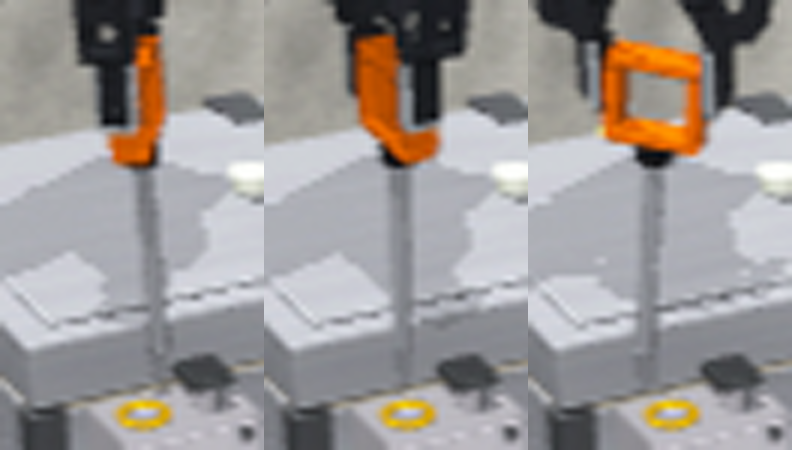

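The three yaws (rod columns −40°: 208.7→211.3, 0°: 207.2→207.6, 45°: 205.7→204.6) give a consistent tip offset in the hand frame, (8.6, 13) mm at yaw 0, with ~4° of tilt. I'll tilt the tool to bring the rod vertical, put the tip over the hole and check.

```bash
cat >> h.py <<'E'
U0=np.array([.0032,.0102,-.155]); T0=np.array([.0086,.0130,-.162])  # rod direction, tip-TCP at yaw 0
def pose(a,tip):
    """TCP pose putting the pin upright at yaw a with its tip at `tip`"""
    Rz=R.from_euler('z',a,degrees=True); u=Rz.apply(U0); u/=np.linalg.norm(u)
    ax=np.cross(u,[0,0,-1]); Q=R.from_rotvec(ax/np.linalg.norm(ax)*np.arcsin(np.linalg.norm(ax)))
    return np.array(tip)-Q.apply(Rz.apply(T0)), (Q*R.from_quat(q(a))).as_quat()
E
python3 - <<'E'
from h import *
np.set_printoptions(precision=4,suppress=True)
move_ptp(*pose(45,HOLE+[0,0,.03])); movel(pose(45,HOLE+[0,0,.010])[0],speed=.06); pause(.2)
print(read_eef_pos(),pose(45,HOLE+[0,0,.010])[0],read_ft_force(),read_time_s())
print(proj("side",[HOLE,HOLE+[0,0,.01],HOLE+[0,0,.11]]))
crop("side","pics/s7.png",180,240,110,190,7)
E
```

```text
[0.5022 0.0798 0.341 ] [0.5019 0.0796 0.3406] [-0.1227 -0.1737 -1.3146] 20.5
[[208.3521 173.3023]
 [208.2352 170.604 ]
 [207.0225 142.6592]]
```

View pics/s7.png

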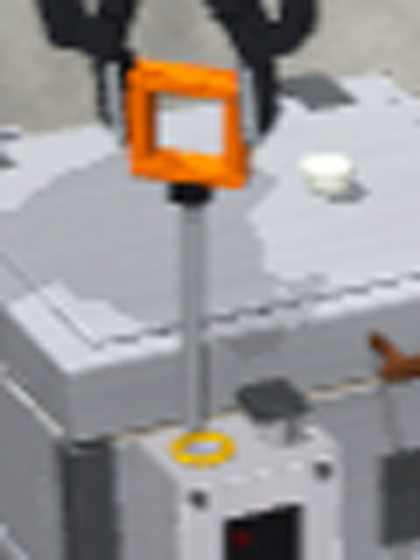

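Rod is upright; tip at (207.6,171.0), collar centre (208.6,173.4), so ~2 mm to the left. I'll trim that and insert with force feedback.

Run:
```python
from h import *
np.set_printoptions(precision=2,suppress=True)
H=HOLE+[.0013,-.0008,0]
movel(pose(45,H+[0,0,.010])[0],speed=.05); pause(.1)
f0=np.array(read_ft_force()); print(f0)
ok=True
for d in (.004,-.002,-.008,-.014,-.020,-.026):
    movel(pose(45,H+[0,0,d])[0],speed=.06); f=np.array(read_ft_force())-f0; print(d,f)
    if f[2]>5 or np.hypot(*f[:2])>6: ok=False; print("blocked"); break
if ok:
    c=None
    for i in range(1,16):
        d=-.026-.0015*i
        movel(pose(45,H+[0,0,d])[0],speed=.03); f=np.array(read_ft_force())-f0; print(round(d,4),f,np.round(read_eef_pos()[2],4))
        if c is None and f[2]>2.5: c=d
        if f[2]>16 or (c is not None and d<c-.0075): break
    pause(.1); print(np.array(read_ft_force())-f0)
print(read_time_s())
```

```text
[ 0.12 -0.8  -1.84]
0.004 [-0.61  0.88  0.55]
-0.002 [-0.72 -0.36  1.19]
-0.008 [-0.56  0.26 -0.59]
-0.014 [-0.18  1.73  0.62]
-0.02 [-0.37  0.9   0.38]
-0.026 [0.39 1.19 0.35]
-0.0275 [0.06 1.24 1.25] 0.3031
-0.029 [-0.11  1.16  1.11] 0.3016
-0.0305 [0.11 0.66 0.4 ] 0.3
-0.032 [ 0.   -0.03 -0.06] 0.2985
-0.0335 [-0.57  1.25  3.29] 0.2977
-0.035 [-0.98  2.18  7.14] 0.2969
-0.0365 [-0.46  0.61  8.95] 0.2957
-0.038 [-2.16  1.8   8.23] 0.2942
-0.0395 [-1.79  2.14  6.48] 0.2921
-0.041 [-1.95  2.9   7.67] 0.2903
-0.0425 [-1.63  3.06  8.43] 0.2887
[-3.03  2.3   7.89]
25.25
```

Run:
```python
from h import *
np.set_printoptions(precision=2,suppress=True)
H=HOLE+[.0013,-.0008,0]
crop("side","pics/s8a.png",170,240,110,190,5)
movel(pose(45,H+[0,0,.035])[0],speed=.12); print(np.array(read_ft_force()),read_finger_gap())
pause(.3)
crop("side","pics/s8b.png",170,240,110,190,5)
cv2.imwrite("pics/c8.png",np.hstack([cv2.imread("pics/s8a.png"),cv2.imread("pics/s8b.png")]));print(read_time_s())
```

```text
[-0.12 -0.23 -1.02] 0.052584053837888445
26.45
```

View pics/c8.png

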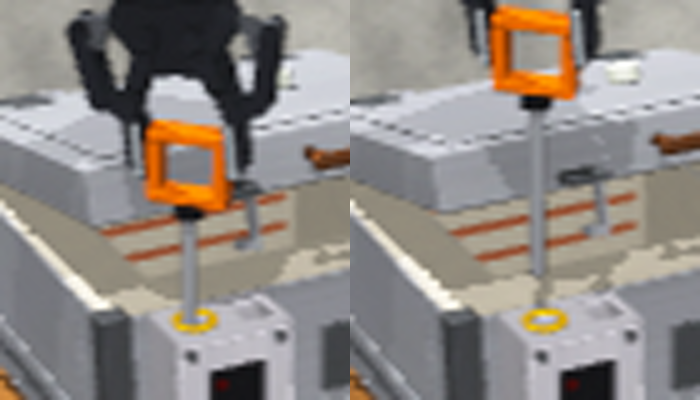

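The lid is ajar: the tongue is out of the lock and the interior shows. The pin is out of the hole, tip at ~(540,272) of the right crop. Back to the rail's free end.

Run:
```python
from h import *
np.set_printoptions(precision=4,suppress=True)
E=BAR-.12*BX; 
p=pose(45,HOLE+[0,0,.06])[0]; movel(p,speed=.15)
hi=E.copy(); hi[2]=.22; lo=E.copy(); lo[2]=.066
move_ptp(*pose(BY,hi)); movel(pose(BY,lo)[0],speed=.12); pause(.2)
print(read_eef_pos(),pose(BY,lo)[0],read_ft_force(),read_time_s())
ball=BAR-.075*BX
print("side: loop,tip,ball",proj("side",[lo+[0,0,.155],lo+[0,0,.12],lo,ball]).round(1).tolist())
crop("side","pics/s9.png",215,295,150,260,5)
crop("top","pics/t9.png",280,350,150,260,5)
cv2.imwrite("pics/c9.png",np.hstack([cv2.imread("pics/s9.png"),cv2.imread("pics/t9.png")]))
```

```text
[ 0.4425 -0.2129  0.2293] [ 0.4422 -0.2127  0.2286] [-0.1956 -0.5498 -1.4992] 29.5417
side: loop,tip,ball [[241.1, 203.2], [241.1, 214.0], [241.3, 248.8], [255.7, 200.0]]
```

View pics/c9.png

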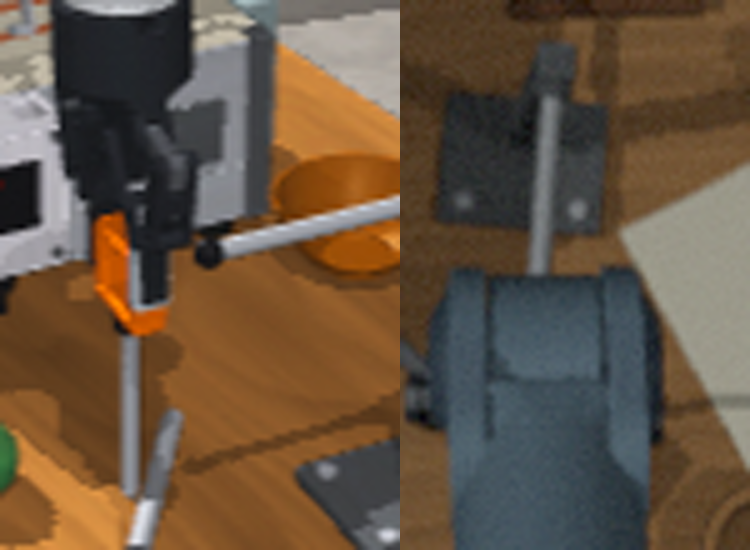

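Pin upright at rod column ~240.8 and tip row ~249, against the predicted (241.3, 248.8), so the position agrees. Thread it on with force checks.

Run:
```python
from h import *
np.set_printoptions(precision=2,suppress=True)
f0=np.array(read_ft_force()); ok=True
for t in (-.105,-.095,-.085,-.075,-.065,-.055,-.04,-.02,-.005):
    w=BAR+t*BX; w[2]=.066; movel(pose(BY,w)[0],speed=.08); f=np.array(read_ft_force())-f0; print(t,f)
    if np.linalg.norm(f)>6: ok=False; print("stop"); break
if ok:
    for z in (.062,.059,.057,.055,.0535):
        w[2]=z; movel(pose(BY,w)[0],speed=.04); f=np.array(read_ft_force())-f0; print(z,f)
        if f[2]>4: break
print(read_finger_gap(),read_time_s())
```

```text
-0.105 [-0.03  0.14 -1.27]
-0.095 [ 0.65  0.56 -0.66]
-0.085 [ 0.06 -0.54 -0.98]
-0.075 [-0.38  0.4  -1.01]
-0.065 [ 0.68  0.08 -1.05]
-0.055 [-0.32 -0.58 -0.53]
-0.04 [-0.95 -0.02 -1.5 ]
-0.02 [-0.08  0.1  -1.42]
-0.005 [ 0.72  0.14 -0.88]
0.062 [ 0.58  0.06 -1.22]
0.059 [-0.1   0.26 -0.56]
0.057 [ 1.01 -0.22 -0.26]
0.055 [-2.07 -0.49  4.94]
0.052825404180881365 33.4417
```

Contact at the expected hanging height (tip ~55 mm). Release, retreat, check.

Run:
```python
from h import *
np.set_printoptions(precision=2,suppress=True)
move_gripper(.060); pause(.3); move_gripper(.085); pause(.3)
print(read_finger_gap(),read_ft_force())
p=np.array(read_eef_pos()); movel(p+[0,0,.06],speed=.06); print(read_ft_force()); movel(p+[0,0,.20],speed=.2)
x=list(read_qpos()); x[0]=2.1; move_j(x); pause(1.0)
print(read_time_s())
for c in("side","top"):
    read_camera(c)
    for n in("pin_loop","release_pin"): print(c,n,[(d["at"],d["confidence"]) for d in tip_of(c,n)][:3])
print(proj("side",[BAR-[0,0,.011],BAR-[0,0,.166]]),proj("top",[BAR-[0,0,.011]]))
crop("side","pics/s10.png",130,340,110,290,2)
crop("top","pics/t10.png",90,340,110,260,1.5)
a=cv2.imread("pics/s10.png");b=cv2.imread("pics/t10.png");b=cv2.copyMakeBorder(b,0,a.shape[0]-b.shape[0],0,0,0)
cv2.imwrite("pics/c10.png",np.hstack([a,b]))
```

```text
0.0849374408554407 [ 0.57 -0.69 -0.14]
[ 0.11  0.05 -0.32]
39.65
side pin_loop [([275.7, 201.4], 0.88), ([237.1, 271.3], 0.81)]
side release_pin [([275.0, 242.2], 0.86), ([253.2, 232.4], 0.58)]
top pin_loop [([308.1, 244.6], 0.61), ([305.5, 191.4], 0.58)]
top release_pin [([260.1, 202.9], 0.7), ([304.0, 201.5], 0.67)]
[[279.1  197.55]
 [277.33 241.79]] [[307.89 190.5 ]]
```

View pics/c10.png

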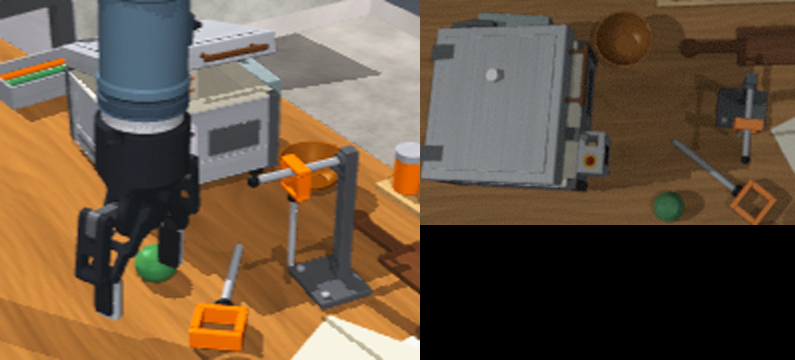

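The pin hangs on the bar with its handle at (295,175) in the left crop and its rod free. The lid is ajar and the gripper is clear of everything. Paperweight, bowl and paddle look unmoved.

Run:
```python
from bench import *
print(read_joint_vel(),read_ft_force()); sign_off(); print(read_time_s())
```

```text
[ 0.00264754  0.00056436 -0.00134063 -0.00177712 -0.00101155  0.00156934
  0.00053306] [0.38554048 0.32427521 0.12395689]
the job is handed in; nothing more can be done
the job is handed in; nothing more can be done
```

The job is done and handed in at about 40 s of the 67 s limit. I took the small release pin off the rail and pressed it down the release hole until the lid sprang ajar. I then hung the pin back on the bar by its loop and moved the arm clear.

- **Lid:** the pictures after the press and at the end both show it standing ajar.
- **Pin:** it hangs upright on the bar near the middle. The detected loop and tip are within about 5 pixels of where a hanging pin should be.
- **Forces:** the readings I took stayed at about 9 N or less, well under the limits.

Three things did not go cleanly:

- **Tilt in the grip:** the pin sat about 4° off in the gripper. I measured this and tilted the tool to correct it before inserting the pin.
- **Look-alike pin:** the larger look-alike stood upright in the first top picture and lay on the bench in the next one. The arm was never near it in between, so it seems to have toppled on its own. I left it lying there.
- **Other bench things:** in the last picture the paperweight, bowl and paddle look unmoved. I did not recheck the bottle, jacks, shears and forming block, but the gripper never went down near them.

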